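Change the push-in filter tube by feel

TASK

Two filter tubes that look alike lie in the wooden rack: one is fresh and hollow (light), the other is clogged solid (heavy), and only lifting them tells which. Put the heavy one in the steel scrap tray so that it lies flat on the tray's floor, and never let it enter the collet; lay the light one in the filter holder's saddles in front of the collet, let go of it there, then push it home through the seal until it bottoms. Leave the spanner, tin, tape roll and bottle where they are.

Things in the scene. Friction and masses are not known exactly. Their poses are not given: they have to be found in the camera images.
- tube_a_mid (a point): centre of one of two look-alike white plastic filter tubes: round, 36 mm diameter, 150 mm long, both ends alike: closed, flat, the last 10 mm (grey) tapering to 31 mm; thin grey band 40 mm from each end. Local x along the tube. One tube is hollow, 65 to 95 g, the other solid, 340 to 460 g; neither name nor place tells which. At first level in the rack, axis 45 mm above the bench.
- tube_b_mid (a point): centre of the other look-alike tube: the same description as tube_a_mid in every respect; local x along the tube.
- rack: fixed plywood rack, base 170 x 190 x 10 mm, origin centre of underside. It holds one tube at local y = -50 and one at +50 mm, along local x, on V-saddles 16 mm wide at local x = -50 and +50 mm whose arms end 9 mm below the tube's axis. The 80 mm of tube between saddles is free for fingers, down to the base 35 mm below the axis.
- collet_mouth (a point): centre of the open mouth of the filter holder's collet, on its level axis, 60 mm above the bench. Local x points INTO the collet, z up. Fixed grey round housing, 64 mm diameter, black mouth ring 67 mm; blind bore 39 mm wide, flared mouth, bottom 40 mm inside. The seal, two sprung rubber pads 18 mm inside, resists with about 10 to 20 N and then holds the tube in place.
- lay_point (a point): where a tube's centre is when laid in the holder's saddles ready to push: on the collet's axis, 85 mm before the mouth (front end 10 mm short of the mouth, rear end 160 mm before it). Local x as collet_mouth. Two grey V-saddles, 20 mm wide, 35 and 125 mm before the mouth, carry the tube on the axis; arms end 9 mm below the axis; 70 mm between them is free for fingers, 48 mm deep.
- home_point (a point): where the tube's centre is when it has bottomed: on the collet's axis, 35 mm before the mouth, so 50 mm on from lay_point; its rear end is then 110 mm before the mouth and its grey band level with the mouth. Local x as collet_mouth. The holder's base board is 90 mm wide, 12 mm thick, from 175 mm before the mouth to 75 mm behind it.
- scrap_in (a point): centre of the inner floor of the fixed open steel scrap tray, 5 mm above the bench; inside 140 mm along local x, 220 mm along local y; wall tops 55 mm above the bench. A tube fits flat along local y.
- spanner: bystander: loose steel spanner, about 170 mm long, lying flat along its local x; origin at its underside.
- tin: bystander: loose paint tin, 94 mm diameter, 72 mm high, upright; origin at the centre of its underside.
- tape_roll: bystander: loose cardboard-coloured roll, 100 mm outer diameter, 48 mm high, lying flat; origin at the centre of its underside.
- oil: bystander: loose white bottle, 60 mm diameter, 140 mm high, upright; origin at the centre of its underside.
Mind the look-alikes: they are no part of the job. Leave any blue or turquoise look-alike of the part that bears tube_b_mid alone. Leave any green or turquoise look-alike of the part that bears tube_a_mid alone.

How it is judged:
By the outcome, as a careful person would: the job done as asked, in the order asked, and still so for the second after the job is handed in, with the robot touching nothing.
It also fails if it takes over 72 s, if anything falls off the work surface, if the arm or the gripper's body presses on something with over 40 N, if the wrist force passes 120 N, or if a joint passes its speed limit or range.

ROBOT

A 7-joint arm with a two-finger parallel gripper is mounted at the origin on the work surface. World frame = base frame: x ahead of the robot, y to its left, z up, the work surface at z = 0. Lengths are in m, angles in degrees, forces in N, time in s.
With the tool pointing down it reaches from about 0.425 to 0.975 m from the base axis. Payload 16.7 kg.
Tool frame: the origin (TCP) lies between the finger pads; the fingertips stand 17 mm ahead of it and the grasp point (between the pads) lies 2 mm behind it (r.tip_extent is the z of the fingertips in the tool frame, in m); z points along the fingers, x is the direction in which the jaws open and shut, and the axes are right-handed (so a half turn about z gives the same grasp; the last joint's range is limited). The gripper opens to 85 mm and grips with 20 to 120 N. Pads are 22 mm wide; open, the fingers measure 114 mm over their backs; the gripper's body (76 mm by 85 mm) begins 54 mm behind the grasp point. The pads swing forward as they close: fully open they stand 13 mm farther back than shut.
Start: joints at [65.69, 24.414, 4.234, 92.017, -1.954, 63.644, -3.845], TCP at [0.183, -0.65, 0.248] pointing down, gripper open.
Joint ranges: [-163.25, 163.25], [-28.42, 122.38], [-70.27, 78.77], [12.13, 141.07], [-58.53, 238.53], [9.26, 117.41], [-156.51, 156.51]. Speed limits (degrees/s): [108.29, 108.29, 136.94, 136.94, 172.46, 172.46, 172.46].

INTERFACE

Orientations are given as a 3x3 rotation matrix whose columns are the frame's x, y, z axes.
In Python, from bench import state, imaging, job, r gives the robot as it stands.
- The arm moves only by the shell command python3 -m pendant 'ROWS' [OPENING] [FORCE]. ROWS is JSON, a list of rows, each an object of numbers: "x", "y", "z": the shift along the tool's x, y, z in m; "twist": the turn about the tool's z in rad. In form: [{"x": .., "y": .., "z": .., "twist": ..}, ...]. A call has 1 to 20 rows; each row is the pose to reach, as a shift and turn from the pose commanded when the call began, along the tool's axes at that moment; what a row does not reach only later rows make up. A row lasts 1/12 s, in which the tool goes at most 41.7 mm and 7.16 degrees, less where a joint would pass 70% of its speed; a pose out of reach is approached as far as the arm can. A call with a gripper value outside its range is refused whole. OPENING is the gripper command: -1 is shut, 1 is fully open, values between are in proportion, set as the call begins (- or left out, the last holds). The fingers move at their own pace and stop on an object; FORCE is the grip in N (left out, the last holds). Time passes only in rows, so rows that repeat a pose let the fingers close. It gives the time, the measured TCP pose, the force and the opening at its end, in the units of the state.
- state(): the state, without advancing time (a new reading comes with each control period).
- imaging.snapshot(name): name is "scene" or "top" or "wrist"; returns a dict with "pixels" (480x640x3 uint8, blue, green, red), "fx", "fy", "cx", "cy" (pixels), "R" (3x3) and "t" (3): a world point X has camera coordinates R X + t; the wrist camera has in their place "hand_eye" (4x4, takes a point from camera to tool coordinates, whose origin is the TCP and whose axes are the tool frame's). Camera axes: x right, y down, z forward; pixel columns grow to the right and rows downward; lengths in m; the calibration is good to about 2 mm. A picture is of the moment at which its call begins: read the wrist's pose just before it. There is no depth.
- job.close_job(): hands the job in, once; it reports no verdict.
The state is a dict: "clock": time; "qpos": joint angles; "joint_velocities": joint speeds; "joint_efforts": joint torques, N m; "eef_pos": TCP position; "eef_rot": TCP orientation; "wrist_force": force on the tool from outside, world axes, zero at the start; "moment": the same for the moment, N m; "opening": finger opening in m.
Only numpy, scipy, OpenCV 4.12 (cv2) and the standard library are available. Lean on these libraries where they do the work, as an engineer would, in place of code of your own. Each camera call takes 0.05 s, during which the arm holds its last target.

## Working session

There is one attempt and no reset: what is moved stays moved. The work goes in short steps, Python scripts to look and compute and a shell command to move; the robot and the scene stay as the last step left them, time stands still between calls to the robot, and variables do not carry over. Pictures are saved under pics/ and viewed, and the job is handed in when it is done.

```bash
ls; mkdir -p pics
python3 - <<'E'
from bench import state, imaging, job, r
import cv2
s=state(); print({k:s[k] for k in s})
for n in ("scene","top","wrist"):
    im=imaging.snapshot(n); cv2.imwrite(f"pics/{n}0.png",im["pixels"])
    print(n,{k:im[k] for k in im if k!="pixels"})
E
```

```text
pics
{'clock': 0.0, 'qpos': array([65.68794666, 24.44960139,  4.22906444, 92.05270973, -1.9533972 ,
       63.64325082, -3.84314079]), 'joint_velocities': array([-0.07977661, -0.07738528,  0.0785098 ,  0.08474471,  0.00734618,
        0.07063102,  0.03407725]), 'joint_efforts': array([-1.49307267e-03, -9.49814630e+01,  3.75974894e+00, -4.63517761e+01,
        1.91963726e-02,  9.90569912e-03, -1.76580397e-05]), 'eef_pos': array([ 0.18306991, -0.64929472,  0.24760636]), 'eef_rot': array([[ 2.71409053e-01, -9.62463995e-01, -4.28477496e-04],
       [-9.62463240e-01, -2.71409379e-01,  1.20876489e-03],
       [-1.27968550e-03,  8.43241036e-05, -9.99999178e-01]]), 'wrist_force': array([1.23961657, 0.20019297, 0.29282779]), 'moment': array([-0.02214265, -0.01083873, -0.06837842]), 'opening': 0.08551250657250842}
scene {'fx': 464.1418502745978, 'fy': 464.1418502745978, 'cx': 319.5567346555003, 'cy': 247.5575805219496, 'R': array([[ 0.54617122,  0.83764218,  0.00725128],
       [ 0.58352855, -0.37424137, -0.72072036],
       [-0.60099204,  0.39786804, -0.69318799]]), 't': array([-0.39556607, -0.21869178,  1.35084456])}
top {'fx': 496.60139279708187, 'fy': 496.60139279708187, 'cx': 327.5501065990913, 'cy': 240.90390568130692, 'R': array([[-0.00813181, -0.99992669, -0.00897184],
       [-0.99654343,  0.00884544, -0.08260117],
       [ 0.08267448,  0.00826913, -0.9965423 ]]), 't': array([0.10973149, 0.53580479, 1.24599599])}
wrist {'fx': 406.3748563832959, 'fy': 406.3748563832959, 'cx': 320.7566627442954, 'cy': 244.35007335545652, 'hand_eye': array([[ 9.99999981e-01, -1.77795493e-04, -8.07144115e-05,
         1.42490909e-04],
       [ 1.93906676e-04,  9.52821932e-01,  3.03529783e-01,
        -7.72304108e-02],
       [ 2.29402341e-05, -3.03529793e-01,  9.52821948e-01,
        -1.26753933e-01],
       [ 0.00000000e+00,  0.00000000e+00,  0.00000000e+00,
         1.00000000e+00]])}
```

View pics/top0.png

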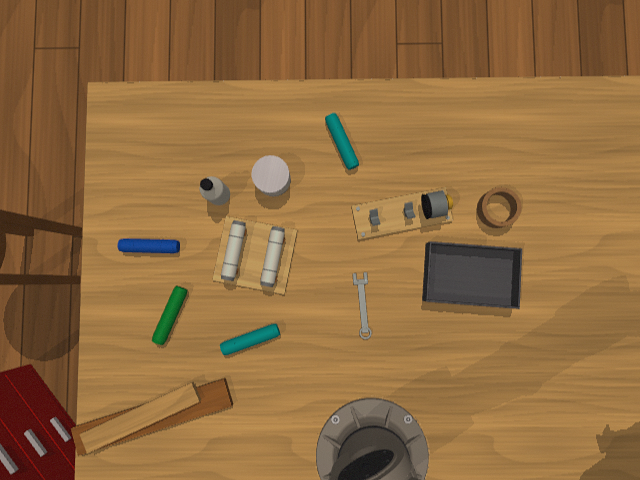

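View pics/scene0.png

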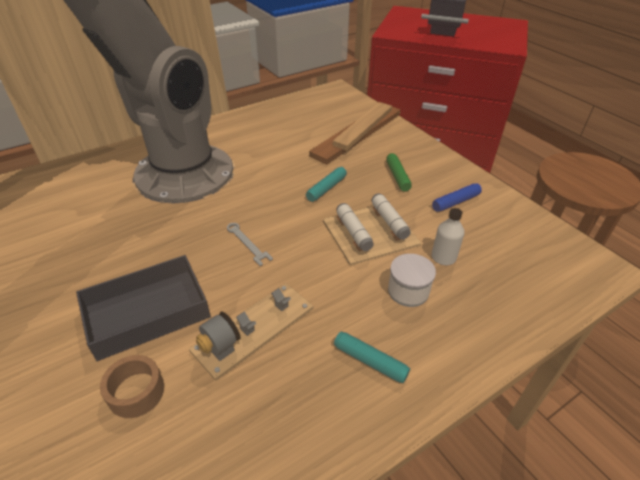

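View pics/wrist0.png

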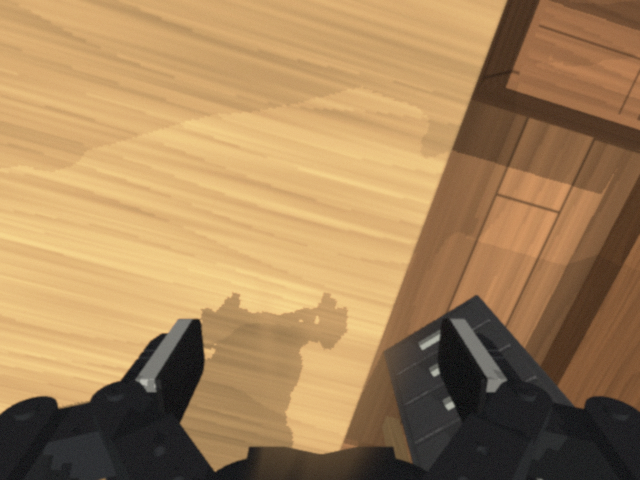

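The top view shows the rack with two white tubes near (234,250) and (272,257). The holder's mouth is near (424,206) with its saddles to the left, and the tray is near (473,275). I'll measure these precisely next.

```bash
cat > h.py <<'E'
import numpy as np, cv2
from bench import state, imaging
def ray(im,u,v,z,Rt=None):
    d=np.array([(u-im["cx"])/im["fx"],(v-im["cy"])/im["fy"],1.0])
    if Rt is None:
        R,t=np.array(im["R"]),np.array(im["t"]); c=-R.T@t; w=R.T@d
    else:
        P,Rr=Rt; H=np.array(im["hand_eye"]); c=P+Rr@H[:3,3]; w=Rr@(H[:3,:3]@d)
    return c+w*(z-c[2])/w[2]
def proj(im,X,Rt=None):
    X=np.array(X,float)
    if Rt is None: p=np.array(im["R"])@X+np.array(im["t"])
    else:
        P,Rr=Rt; H=np.array(im["hand_eye"]); p=H[:3,:3].T@(Rr.T@(X-P)-H[:3,3])
    return np.array([im["fx"]*p[0]/p[2]+im["cx"],im["fy"]*p[1]/p[2]+im["cy"]])
E
python3 - <<'E'
from h import *
im=imaging.snapshot("top"); p=im["pixels"]
a=cv2.resize(p[180:320,200:360],None,fx=5,fy=4.28,interpolation=cv2.INTER_CUBIC) if 0 else cv2.resize(p[185:310,200:350],None,fx=5,fy=5,interpolation=cv2.INTER_CUBIC)
cv2.imwrite("pics/t1.png",cv2.resize(p[205:305,200:310],None,fx=6,fy=6,interpolation=cv2.INTER_CUBIC))
cv2.imwrite("pics/t2.png",cv2.resize(p[180:320,345:530],None,fx=4,fy=4,interpolation=cv2.INTER_CUBIC))
s=imaging.snapshot("scene")["pixels"]
cv2.imwrite("pics/s1.png",cv2.resize(s[250:390,170:330],None,fx=4,fy=4,interpolation=cv2.INTER_CUBIC))
# whiteness mask for tubes
hsv=cv2.cvtColor(p,cv2.COLOR_BGR2HSV)
m=((hsv[...,1]<45)&(hsv[...,2]>90)).astype(np.uint8); m[:205]=0;m[305:]=0;m[:,:200]=0;m[:,310:]=0
n,l,st,c=cv2.connectedComponentsWithStats(m)
for i in range(1,n):
    if st[i,4]>200:
        pts=np.argwhere(l==i)[:,::-1].astype(np.float32)
        rc=cv2.minAreaRect(pts); print(rc,st[i,4])
        print(ray(im,*rc[0],0.045),[ray(im,*b,0.045)[:2].round(4) for b in cv2.boxPoints(rc)])
E
```

```text
((232.81565856933594, 250.25070190429688), (13.957210540771484, 59.07350540161133), 11.888657569885254) 783
[0.51343622 0.34295473 0.045     ] [array([0.4449, 0.3748]), array([0.5901, 0.3454]), array([0.5825, 0.3109]), array([0.4375, 0.3405])]
((271.9615478515625, 256.19232177734375), (13.728129386901855, 59.227073669433594), 11.309932708740234) 779
[0.49766371 0.24458525 0.045     ] [array([0.4288, 0.2758]), array([0.5743, 0.247 ]), array([0.5671, 0.2131]), array([0.4218, 0.2422])]
```

View pics/t1.png

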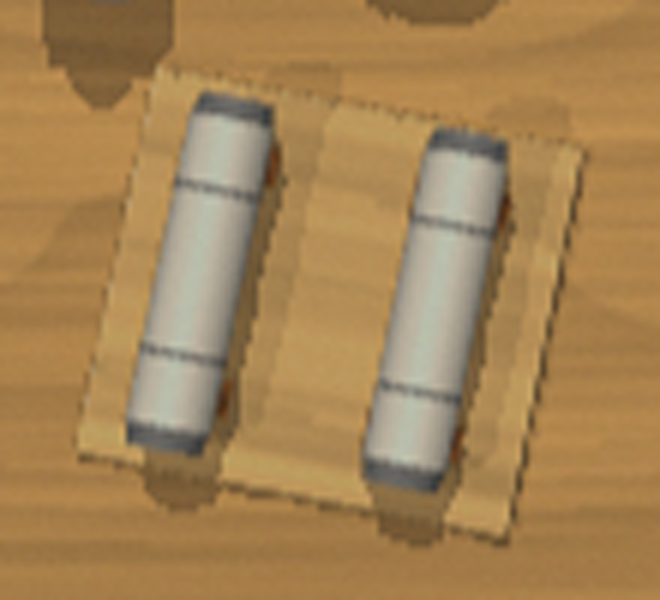

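View pics/t2.png

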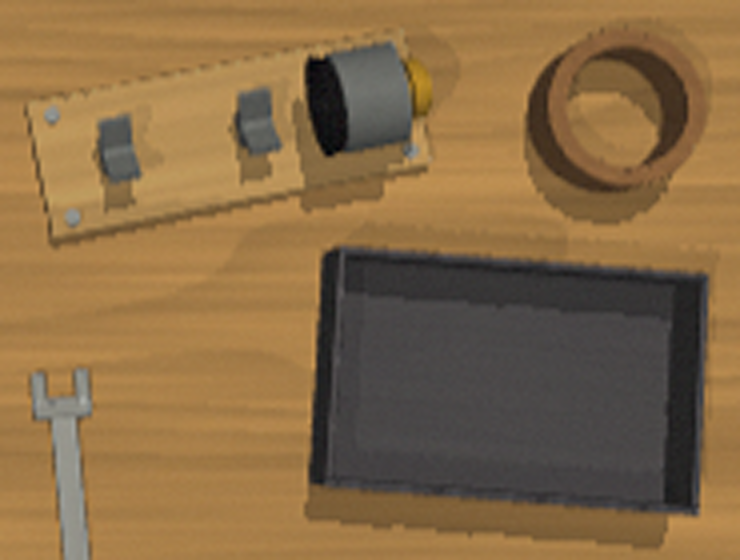

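View pics/s1.png

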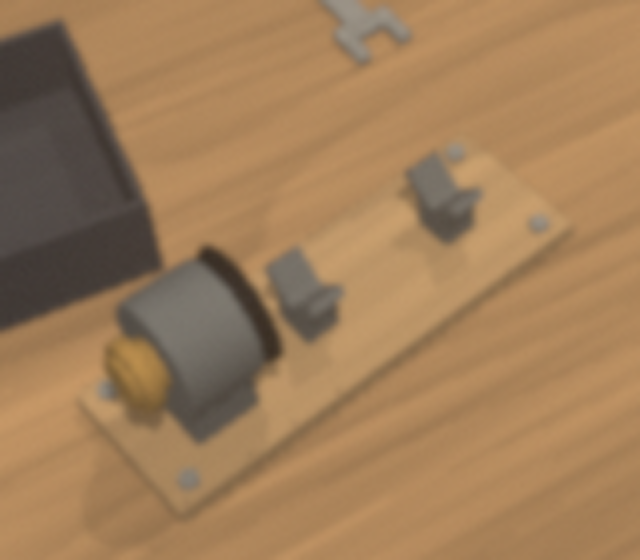

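Run:
```python
from h import *
im=imaging.snapshot("top")
f=lambda x,y,z: ray(im,(x+.5)/4-.5+345,(y+.5)/4-.5+180,z)
B=[f(*q,.012) for q in [(27,103),(54,241),(429,168),(403,28)]]
print("board",np.round(B,4)); B=np.array(B)
print([np.linalg.norm(B[i]-B[i-1]).round(4) for i in range(4)])
ax=(B[3]+B[2]-B[0]-B[1]);ax/=np.linalg.norm(ax); mid=B.mean(0)
print("ax",ax,np.degrees(np.arctan2(ax[1],ax[0])),"edges",[np.degrees(np.arctan2(*(B[i]-B[j])[1::-1])) for i,j in((3,0),(2,1),(0,1),(3,2))])
mouth=mid+ax*0.05   # center at 50 before mouth
print("mid",mid,"mouth",mouth,"lay",mouth-.085*ax,"home",mouth-.035*ax)
for d,z in((0,.06),(-.035,.051),(-.125,.051),(-.175,.012)):
    for lat in (-.0335,0,.0335):
        P=mouth+ax*d+lat*np.array([-ax[1],ax[0],0]);P[2]=z; u=proj(im,P); print(d,lat,((u-[345,180])*4).round(0))
T=np.array([f(*q,.055) for q in [(332,247),(709,272),(698,515),(310,485)]]); print("rim",T.round(4),T.mean(0))
print([np.linalg.norm(T[i]-T[i-1]).round(4) for i in range(4)])
F=np.array([f(*q,.055) for q in [(342,251),(704,275),(694,511),(326,483)]]); print(F.mean(0))
s=imaging.snapshot("scene")
g=lambda x,y,z: ray(s,(x+.5)/4-.5+170,(y+.5)/4-.5+250,z)
C=np.array([g(*q,.012) for q in [(470,143),(570,228),(186,515),(82,402)]]); print("board scene",C.round(4),C.mean(0),[np.linalg.norm(C[i]-C[i-1]).round(4) for i in range(4)])
```

```text
board [[ 0.6294  0.0428  0.012 ]
 [ 0.5396  0.0265  0.012 ]
 [ 0.5846 -0.2157  0.012 ]
 [ 0.6762 -0.2015  0.012 ]]
[np.float64(0.2488), np.float64(0.0913), np.float64(0.2464), np.float64(0.0926)]
ax [ 0.1854919  -0.98264579  0.        ] -79.31018750003312 edges [np.float64(-79.16311085653679), np.float64(-79.45868110060006), np.float64(10.277601937568996), np.float64(8.814825913740744)]
mid [ 0.60744615 -0.08699997  0.012     ] mouth [ 0.61672075 -0.13613226  0.012     ] lay [ 0.60095394 -0.05260737  0.012     ] home [ 0.61022853 -0.10173966  0.012     ]
0 -0.0335 [328. 160.]
0 0 [316. 107.]
0 0.0335 [305.  55.]
-0.035 -0.0335 [270. 172.]
-0.035 0 [259. 120.]
-0.035 0.0335 [248.  68.]
-0.125 -0.0335 [129. 200.]
-0.125 0 [118. 148.]
-0.125 0.0335 [107.  96.]
-0.175 -0.0335 [ 47. 221.]
-0.175 0 [ 37. 171.]
-0.175 0.0335 [ 27. 120.]
rim [[ 0.5307 -0.1437  0.055 ]
 [ 0.5131 -0.3765  0.055 ]
 [ 0.3638 -0.3637  0.055 ]
 [ 0.3839 -0.1266  0.055 ]] [ 0.44784992 -0.25262712  0.055     ]
[np.float64(0.1477), np.float64(0.2334), np.float64(0.1498), np.float64(0.238)]
[ 0.447654   -0.25524775  0.055     ]
board scene [[ 0.5504  0.028   0.012 ]
 [ 0.6305  0.0423  0.012 ]
 [ 0.677  -0.1973  0.012 ]
 [ 0.5931 -0.2145  0.012 ]] [ 0.61276226 -0.08539745  0.012     ] [np.float64(0.2462), np.float64(0.0814), np.float64(0.2441), np.float64(0.0856)]
```

```bash
cat >> h.py <<'E'
def go(pos,ang=None):
    "rows-units shift from measured pose to world pos; ang=world angle (deg) of tool x"
    s=state(); R=np.array(s["eef_rot"]); d=R.T@(np.array(pos)-s["eef_pos"])
    a0=np.degrees(np.arctan2(R[1,0],R[0,0])); tw=None
    if ang is not None: tw=-np.radians((ang-a0+180)%360-180)
    print("xyz",d.round(4),"twist",None if tw is None else round(tw,4),"a0",a0.round(2))
def st():
    s=state(); print("t",round(s["clock"],2),"pos",s["eef_pos"].round(4),"F",s["wrist_force"].round(2),"M",s["moment"].round(3),"open",round(s["opening"],4),"q",s["qpos"].round(1))
E
python3 -c "
from h import *
go((0.52,-0.20,.26),0); go((0.55,0.05,.25),40);go((.498,.2446,.2),78.5)"
```

```text
xyz [-0.3414 -0.4462 -0.0117] twist -1.2961 a0 -74.26
xyz [-0.5738 -0.5429 -0.0017] twist -1.9942 a0 -74.26
xyz [-0.7752 -0.5456  0.0484] twist -2.6662 a0 -74.26
```

```bash
python3 -m pendant '[{"x":-0.34,"y":-0.446,"z":-0.012,"twist":-1.3},{"x":-0.34,"y":-0.446,"z":-0.012,"twist":-1.3},{"x":-0.34,"y":-0.446,"z":-0.012,"twist":-1.3},{"x":-0.34,"y":-0.446,"z":-0.012,"twist":-1.3},{"x":-0.34,"y":-0.446,"z":-0.012,"twist":-1.3},{"x":-0.34,"y":-0.446,"z":-0.012,"twist":-1.3},{"x":-0.34,"y":-0.446,"z":-0.012,"twist":-1.3},{"x":-0.34,"y":-0.446,"z":-0.012,"twist":-1.3},{"x":-0.34,"y":-0.446,"z":-0.012,"twist":-1.3},{"x":-0.34,"y":-0.446,"z":-0.012,"twist":-1.3},{"x":-0.34,"y":-0.446,"z":-0.012,"twist":-1.3},{"x":-0.34,"y":-0.446,"z":-0.012,"twist":-1.3},{"x":-0.34,"y":-0.446,"z":-0.012,"twist":-1.3}]' 1 60; python3 -c "
from h import *
st(); go((0.55,0.05,.25),40);go((.498,.2446,.18),78.5)"
```

```text
clock: 1.43
eef_pos: [0.5094, -0.2151, 0.2602]
eef_rot: [[1.0, 0.004, 0.0], [0.004, -1.0, -0.0], [0.0, 0.0, -1.0]]
wrist_force: [0.7, -0.3, -0.6]
opening: 0.0852
t 1.43 pos [ 0.5094 -0.2151  0.2602] F [ 0.73 -0.29 -0.62] M [-0.017 -0.026  0.02 ] open 0.0852 q [ 36.2  14.  -23.5 105.9   6.3  61.4  10.6]
xyz [ 0.0417 -0.265   0.0102] twist -0.6942 a0 0.23
xyz [-0.0096 -0.4598  0.0801] twist -1.3661 a0 0.23
```

```bash
python3 -m pendant '[{"x":0.01,"y":-0.46,"z":0.03,"twist":-1.366},{"x":0.01,"y":-0.46,"z":0.03,"twist":-1.366},{"x":0.01,"y":-0.46,"z":0.03,"twist":-1.366},{"x":0.01,"y":-0.46,"z":0.03,"twist":-1.366},{"x":0.01,"y":-0.46,"z":0.03,"twist":-1.366},{"x":0.01,"y":-0.46,"z":0.03,"twist":-1.366},{"x":0.01,"y":-0.46,"z":0.03,"twist":-1.366},{"x":-0.01,"y":-0.46,"z":0.08,"twist":-1.366},{"x":-0.01,"y":-0.46,"z":0.08,"twist":-1.366},{"x":-0.01,"y":-0.46,"z":0.08,"twist":-1.366},{"x":-0.01,"y":-0.46,"z":0.08,"twist":-1.366},{"x":-0.01,"y":-0.46,"z":0.08,"twist":-1.366},{"x":-0.01,"y":-0.46,"z":0.08,"twist":-1.366},{"x":-0.01,"y":-0.46,"z":0.08,"twist":-1.366}]'; python3 -c "
from h import *
st(); s=state(); im=imaging.snapshot('wrist'); cv2.imwrite('pics/w1.png',im['pixels'])
st(); go((.4977,.2446,.048),78.5)
print(proj(im,(.4977,.2446,.045),(s['eef_pos'],s['eef_rot'])))"
```

```text
clock: 2.6
eef_pos: [0.4963, 0.2438, 0.1796]
eef_rot: [[0.198, 0.98, -0.001], [0.98, -0.198, -0.0], [-0.0, -0.001, -1.0]]
wrist_force: [-0.3, -1.0, 0.5]
opening: 0.0854
t 2.6 pos [0.4963 0.2438 0.1796] F [-0.29 -1.02  0.46] M [-0.021 -0.032 -0.027] open 0.0854 q [  4.8  23.7 -46.4 109.4  20.6  55.6  27.4]
t 2.65 pos [0.4969 0.2428 0.1799] F [-0.31 -1.69  0.17] M [-0.018 -0.041  0.027] open 0.0853 q [  4.9  23.6 -46.4 109.4  20.6  55.6  27.4]
xyz [0.002  0.0005 0.1319] twist -0.0005 a0 78.47
[322.91690218 238.79529213]
```

View pics/w1.png

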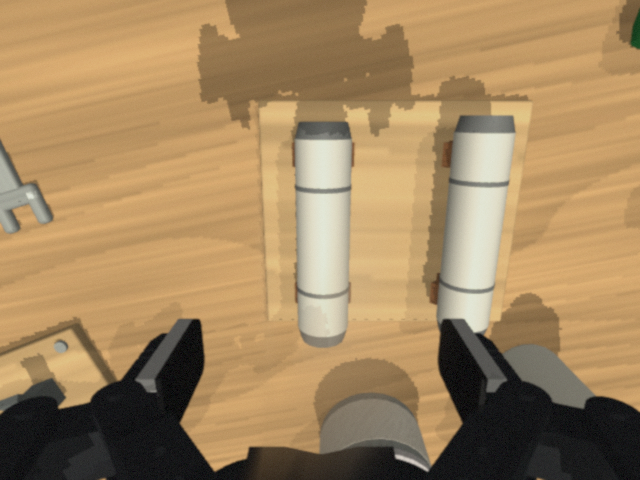

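The wrist view shows the near tube centred at about (323,240), in line with the predicted (322.9,238.8). I'll go down and grip it.

```bash
python3 -m pendant '[{"x":0.002,"y":0.001,"z":0.04},{"x":0.002,"y":0.001,"z":0.08},{"x":0.002,"y":0.001,"z":0.112},{"x":0.002,"y":0.001,"z":0.132},{"x":0.002,"y":0.001,"z":0.132}]' 1; python3 -m pendant '[{"z":0},{"z":0},{"z":0},{"z":0},{"z":0},{"z":0}]' -1 60; python3 -c "
from h import *
st()"
```

```text
t 2.65 pos [0.4969 0.2428 0.1799] F [-0.31 -1.69  0.17] M [-0.018 -0.041  0.027] open 0.0853 q [  4.9  23.6 -46.4 109.4  20.6  55.6  27.4]$[0]: bad value
$[0]: bad value
```

```bash
python3 -m pendant '[{"x":0.002,"y":0.001,"z":0.04,"twist":0},{"x":0.002,"y":0.001,"z":0.08,"twist":0},{"x":0.002,"y":0.001,"z":0.112,"twist":0},{"x":0.002,"y":0.001,"z":0.132,"twist":0},{"x":0.002,"y":0.001,"z":0.132,"twist":0}]' 1; python3 -m pendant '[{"x":0,"y":0,"z":0,"twist":0},{"x":0,"y":0,"z":0,"twist":0},{"x":0,"y":0,"z":0,"twist":0},{"x":0,"y":0,"z":0,"twist":0},{"x":0,"y":0,"z":0,"twist":0},{"x":0,"y":0,"z":0,"twist":0}]' -1 60; python3 -c "
from h import *
st()"
```

```text
clock: 3.07
eef_pos: [0.497, 0.2422, 0.0447]
eef_rot: [[0.202, 0.979, -0.004], [0.979, -0.202, -0.003], [-0.004, -0.004, -1.0]]
wrist_force: [-1.4, -0.8, -0.5]
opening: 0.0855
clock: 3.57
eef_pos: [0.4991, 0.2447, 0.0497]
eef_rot: [[0.2, 0.98, 0.002], [0.98, -0.2, -0.0], [0.0, 0.002, -1.0]]
wrist_force: [-2.9, -4.6, 17.5]
opening: 0.0344
t 3.57 pos [0.4991 0.2447 0.0497] F [-2.87 -4.63 17.5 ] M [-1.101  0.68  -0.016] open 0.0344 q [ -1.5  33.8 -39.6 114.   31.4  43.1  18.4]
```

```bash
python3 -m pendant '[{"x":0,"y":0,"z":-0.02,"twist":0},{"x":0,"y":0,"z":-0.04,"twist":0},{"x":0,"y":0,"z":-0.07,"twist":0},{"x":0,"y":0,"z":-0.10,"twist":0},{"x":0,"y":0,"z":-0.10,"twist":0},{"x":0,"y":0,"z":-0.10,"twist":0},{"x":0,"y":0,"z":-0.10,"twist":0},{"x":0,"y":0,"z":-0.10,"twist":0},{"x":0,"y":0,"z":-0.10,"twist":0}]'; python3 -c "
from h import *
st()
s=state(); im=imaging.snapshot('wrist'); cv2.imwrite('pics/w2.png',im['pixels'])
for i in range(5): imaging.snapshot('top'); st()"
```

```text
clock: 4.32
eef_pos: [0.4976, 0.2445, 0.1469]
eef_rot: [[0.199, 0.98, -0.002], [0.98, -0.199, -0.001], [-0.001, -0.001, -1.0]]
wrist_force: [-0.5, 0.4, -3.6]
opening: 0.0338
t 4.32 pos [0.4976 0.2445 0.1469] F [-0.54  0.39 -3.58] M [ 0.061 -0.036 -0.029] open 0.0338 q [  3.4  26.3 -45.2 110.7  23.2  52.6  25.2]
t 4.42 pos [0.4977 0.2448 0.1471] F [ 0.51  0.5  -3.62] M [ 0.018 -0.003 -0.008] open 0.0336 q [  3.4  26.2 -45.2 110.7  23.2  52.6  25.2]
t 4.47 pos [0.4978 0.2449 0.1473] F [-0.04 -0.31 -3.51] M [ 0.011 -0.016  0.017] open 0.0339 q [  3.4  26.2 -45.2 110.7  23.2  52.6  25.2]
t 4.52 pos [0.4979 0.2449 0.1474] F [-0.33  0.09 -3.02] M [ 0.02  -0.031 -0.004] open 0.0344 q [  3.4  26.2 -45.2 110.7  23.2  52.6  25.2]
t 4.57 pos [0.498  0.2449 0.1475] F [ 0.98  0.55 -2.96] M [ 0.078 -0.02   0.012] open 0.0338 q [  3.4  26.2 -45.2 110.7  23.2  52.6  25.2]
t 4.62 pos [0.498  0.245  0.1477] F [-0.    0.05 -3.01] M [-0.006  0.061 -0.02 ] open 0.0338 q [  3.4  26.2 -45.2 110.7  23.2  52.6  25.2]
```

View pics/w2.png

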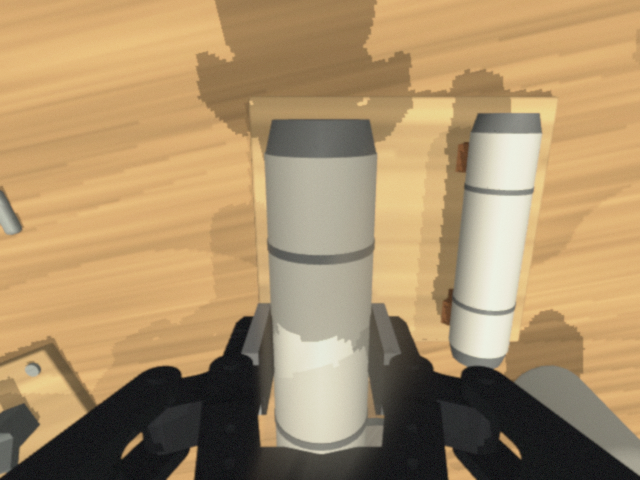

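The load is about 3.2 N, roughly 0.33 kg, so this is the heavy tube. It sits level and square in the jaws. It goes to the tray.

```bash
python3 -c "
from h import *
go((.448,-.2535,.19),-4.6)"
```

```text
xyz [-0.4984  0.0503 -0.0423] twist 1.4504 a0 78.5
```

```bash
python3 -m pendant '[{"x":-0.498,"y":0.05,"z":-0.042,"twist":1.45},{"x":-0.498,"y":0.05,"z":-0.042,"twist":1.45},{"x":-0.498,"y":0.05,"z":-0.042,"twist":1.45},{"x":-0.498,"y":0.05,"z":-0.042,"twist":1.45},{"x":-0.498,"y":0.05,"z":-0.042,"twist":1.45},{"x":-0.498,"y":0.05,"z":-0.042,"twist":1.45},{"x":-0.498,"y":0.05,"z":-0.042,"twist":1.45},{"x":-0.498,"y":0.05,"z":-0.042,"twist":1.45},{"x":-0.498,"y":0.05,"z":-0.042,"twist":1.45},{"x":-0.498,"y":0.05,"z":-0.042,"twist":1.45},{"x":-0.498,"y":0.05,"z":-0.042,"twist":1.45},{"x":-0.498,"y":0.05,"z":-0.042,"twist":1.45},{"x":-0.498,"y":0.05,"z":-0.042,"twist":1.45},{"x":-0.498,"y":0.05,"z":-0.042,"twist":1.45},{"x":-0.498,"y":0.05,"z":-0.042,"twist":1.45}]'; python3 -c "
from h import *
s=state(); im=imaging.snapshot('wrist'); cv2.imwrite('pics/w3.png',im['pixels'])
Rt=(s['eef_pos'],s['eef_rot'])
c=np.array([.448,-.2535,.055]);e=np.array([.08,.997,0]);f=np.array([.997,-.08,0])
for a in(-.11,.11):
  for b in(-.07,.07): print(proj(im,c+a*e+b*f,Rt).round())
st(); go((.448,-.2535,.029),-4.6)
"
```

```text
clock: 5.87
eef_pos: [0.4477, -0.2528, 0.1897]
eef_rot: [[0.997, -0.08, -0.0], [-0.08, -0.997, 0.001], [-0.0, -0.001, -1.0]]
wrist_force: [0.4, 0.8, -4.1]
opening: 0.034
[229. 377.]
[415. 377.]
[203.  58.]
[441.  58.]
t 5.92 pos [ 0.4479 -0.2521  0.1897] F [ 0.61  1.11 -3.37] M [-0.004 -0.012 -0.002] open 0.0341 q [ 40.4  14.5 -20.9 114.8   6.5  51.8  11.6]
xyz [0.0003 0.0014 0.1607] twist 0.0016 a0 -4.51
```

View pics/w3.png

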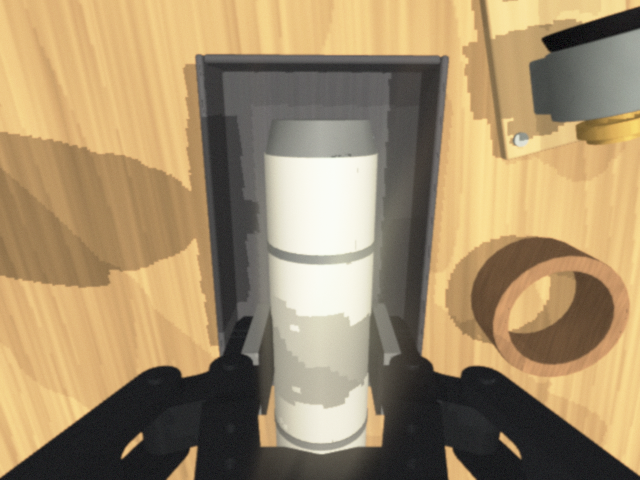

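Tray rims fall within about 2 px of the prediction and the tube is centred over the tray, so I'll lower it.

```bash
python3 -m pendant '[{"x":0,"y":0.001,"z":0.04,"twist":0},{"x":0,"y":0.001,"z":0.08,"twist":0},{"x":0,"y":0.001,"z":0.11,"twist":0},{"x":0,"y":0.001,"z":0.135,"twist":0},{"x":0,"y":0.001,"z":0.148,"twist":0},{"x":0,"y":0.001,"z":0.152,"twist":0},{"x":0,"y":0.001,"z":0.155,"twist":0},{"x":0,"y":0.001,"z":0.157,"twist":0},{"x":0,"y":0.001,"z":0.158,"twist":0},{"x":0,"y":0.001,"z":0.158,"twist":0},{"x":0,"y":0.001,"z":0.158,"twist":0}]'; python3 -c "
from h import *
st()"
```

```text
clock: 6.83
eef_pos: [0.4481, -0.2542, 0.0327]
eef_rot: [[0.997, -0.08, 0.001], [-0.08, -0.997, -0.001], [0.001, 0.001, -1.0]]
wrist_force: [-0.5, -0.5, -3.9]
opening: 0.0338
t 6.83 pos [ 0.4481 -0.2542  0.0327] F [-0.49 -0.54 -3.91] M [-0.024 -0.001 -0.015] open 0.0338 q [ 36.5  28.1 -17.  120.5  14.6  33.2   4.4]
```

```bash
python3 -m pendant '[{"x":0,"y":0,"z":0.001,"twist":0},{"x":0,"y":0,"z":0.002,"twist":0},{"x":0,"y":0,"z":0.003,"twist":0},{"x":0,"y":0,"z":0.003,"twist":0},{"x":0,"y":0,"z":0.003,"twist":0}]'; python3 -c "
from h import *
st()"
```

```text
clock: 7.25
eef_pos: [0.448, -0.2542, 0.0299]
eef_rot: [[0.997, -0.08, 0.0], [-0.08, -0.997, -0.001], [0.001, 0.001, -1.0]]
wrist_force: [-5.4, 3.1, 21.2]
opening: 0.034
t 7.25 pos [ 0.448  -0.2542  0.0299] F [-5.4   3.12 21.22] M [ 0.608  1.345 -0.023] open 0.034 q [ 36.4  28.4 -16.9 120.6  14.8  32.9   4.3]
```

Contact: the tube is on the floor. I'll release it and rise.

```bash
python3 -m pendant '[{"x":0,"y":0,"z":-0.001,"twist":0},{"x":0,"y":0,"z":-0.002,"twist":0},{"x":0,"y":0,"z":-0.002,"twist":0},{"x":0,"y":0,"z":-0.002,"twist":0}]' 0.3; python3 -m pendant '[{"x":0,"y":0,"z":-0.02,"twist":0},{"x":0,"y":0,"z":-0.05,"twist":0},{"x":0,"y":0,"z":-0.09,"twist":0},{"x":0,"y":0,"z":-0.13,"twist":0},{"x":0,"y":0,"z":-0.16,"twist":0}]'; python3 -c "
from h import *
st(); im=imaging.snapshot('wrist'); cv2.imwrite('pics/w4.png',im['pixels'])
go((.51,.30,.19),78.5);go((.5134,.343,.19),78.5)"
```

```text
clock: 7.58
eef_pos: [0.4478, -0.2541, 0.031]
eef_rot: [[0.997, -0.08, 0.0], [-0.08, -0.997, -0.0], [0.0, 0.0, -1.0]]
wrist_force: [-0.1, -1.0, -0.1]
opening: 0.0552
clock: 8.0
eef_pos: [0.4481, -0.254, 0.1939]
eef_rot: [[0.997, -0.08, 0.002], [-0.08, -0.997, -0.001], [0.002, 0.0, -1.0]]
wrist_force: [1.0, -0.5, -0.0]
opening: 0.0553
t 8.0 pos [ 0.4481 -0.254   0.1939] F [ 0.98 -0.51 -0.01] M [-0.051 -0.059  0.034] open 0.0553 q [ 41.   14.3 -21.4 114.5   6.5  52.2  11.6]
xyz [ 0.0153 -0.558   0.007 ] twist -1.4501 a0 -4.58
xyz [ 0.0152 -0.6011  0.0069] twist -1.4501 a0 -4.58
```

View pics/w4.png

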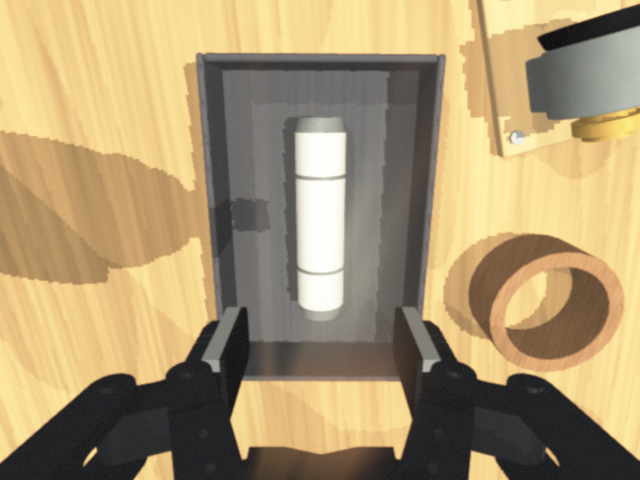

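The heavy tube lies flat in the middle of the tray, spanning about (321,125) to (321,315). On the way back I'll look at the holder from above.

```bash
python3 -c "
from h import *
go((.605,-.08,.25),10.7)"
```

```text
xyz [ 0.1407 -0.1866 -0.0509] twist -0.2667 a0 -4.58
```

```bash
python3 -m pendant '[{"x":0.14,"y":-0.187,"z":-0.051,"twist":-0.267},{"x":0.14,"y":-0.187,"z":-0.051,"twist":-0.267},{"x":0.14,"y":-0.187,"z":-0.051,"twist":-0.267},{"x":0.14,"y":-0.187,"z":-0.051,"twist":-0.267},{"x":0.14,"y":-0.187,"z":-0.051,"twist":-0.267},{"x":0.14,"y":-0.187,"z":-0.051,"twist":-0.267},{"x":0.14,"y":-0.187,"z":-0.051,"twist":-0.267},{"x":0.14,"y":-0.187,"z":-0.051,"twist":-0.267},{"x":0.14,"y":-0.187,"z":-0.051,"twist":-0.267},{"x":0.14,"y":-0.187,"z":-0.051,"twist":-0.267},{"x":0.14,"y":-0.187,"z":-0.051,"twist":-0.267}]'; python3 -c "
from h import *
imaging.snapshot('top')
s=state(); im=imaging.snapshot('wrist'); cv2.imwrite('pics/w5.png',im['pixels'])
np.save('w5.npy',np.vstack([s['eef_pos'],s['eef_rot']]))
st(); Rt=(s['eef_pos'],s['eef_rot']); ax=np.array([.1855,-.9826,0]); n=np.array([.9826,.1855,0]); m=np.array([.6167,-.1361,0])
for d,z in((0,.06),(-.035,.051),(-.125,.051),(-.175,.012),(.075,.012)):
    print(d,[proj(im,m+ax*d+n*l+[0,0,z],Rt).round() for l in (-.045,0,.045)])
"
```

```text
clock: 8.97
eef_pos: [0.6015, -0.0801, 0.2417]
eef_rot: [[0.983, 0.184, -0.001], [0.184, -0.983, -0.0], [-0.001, 0.0, -1.0]]
wrist_force: [-0.1, 0.0, -0.2]
opening: 0.0552
t 9.07 pos [ 0.6018 -0.0798  0.2419] F [0.2  0.59 0.83] M [ 0.011 -0.026  0.005] open 0.0554 q [ 23.9  20.8 -28.3 100.   11.   62.    2.5]
0 [array([272., 287.]), array([327., 287.]), array([381., 287.])]
-0.035 [array([272., 243.]), array([327., 243.]), array([382., 243.])]
-0.125 [array([267., 129.]), array([327., 129.]), array([387., 129.])]
-0.175 [array([271.,  63.]), array([327.,  63.]), array([382.,  63.])]
0.075 [array([281., 337.]), array([326., 337.]), array([371., 337.])]
```

View pics/w5.png

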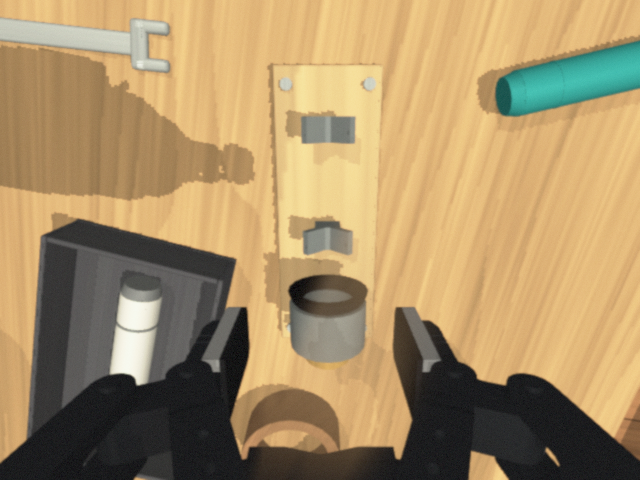

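The holder matches: mouth ring centred near column 328 and saddles at rows ~129 and ~242, as predicted. Next, tube A.

```bash
python3 -c "
from h import *
go((.5134,.343,.19),78.5)"
```

```text
xyz [-0.0088 -0.4319  0.0518] twist -1.1845 a0 10.63
```

```bash
python3 -m pendant '[{"x":-0.009,"y":-0.432,"z":0.052,"twist":-1.185},{"x":-0.009,"y":-0.432,"z":0.052,"twist":-1.185},{"x":-0.009,"y":-0.432,"z":0.052,"twist":-1.185},{"x":-0.009,"y":-0.432,"z":0.052,"twist":-1.185},{"x":-0.009,"y":-0.432,"z":0.052,"twist":-1.185},{"x":-0.009,"y":-0.432,"z":0.052,"twist":-1.185},{"x":-0.009,"y":-0.432,"z":0.052,"twist":-1.185},{"x":-0.009,"y":-0.432,"z":0.052,"twist":-1.185},{"x":-0.009,"y":-0.432,"z":0.052,"twist":-1.185},{"x":-0.009,"y":-0.432,"z":0.052,"twist":-1.185},{"x":-0.009,"y":-0.432,"z":0.052,"twist":-1.185},{"x":-0.009,"y":-0.432,"z":0.052,"twist":-1.185},{"x":-0.009,"y":-0.432,"z":0.052,"twist":-1.185},{"x":-0.009,"y":-0.432,"z":0.052,"twist":-1.185}]' 0.8; python3 -c "
from h import *
imaging.snapshot('top')
s=state(); im=imaging.snapshot('wrist'); cv2.imwrite('pics/w6.png',im['pixels'])
st(); print(proj(im,(.5134,.343,.045),(s['eef_pos'],s['eef_rot']))); go((.5134,.343,.05),78.5)"
```

```text
clock: 10.23
eef_pos: [0.5135, 0.3429, 0.1898]
eef_rot: [[0.199, 0.98, 0.0], [0.98, -0.199, -0.001], [-0.001, 0.0, -1.0]]
wrist_force: [0.1, -0.1, -0.4]
opening: 0.0769
t 10.33 pos [0.5139 0.3424 0.19  ] F [-0.06 -0.02 -0.14] M [ 0.005 -0.034  0.006] open 0.0769 q [ -4.6  29.3 -46.7 100.7  24.1  60.6  18.7]
[322.03373693 231.86090049]
xyz [ 0.0006 -0.0007  0.14  ] twist -0.0004 a0 78.47
```

View pics/w6.png

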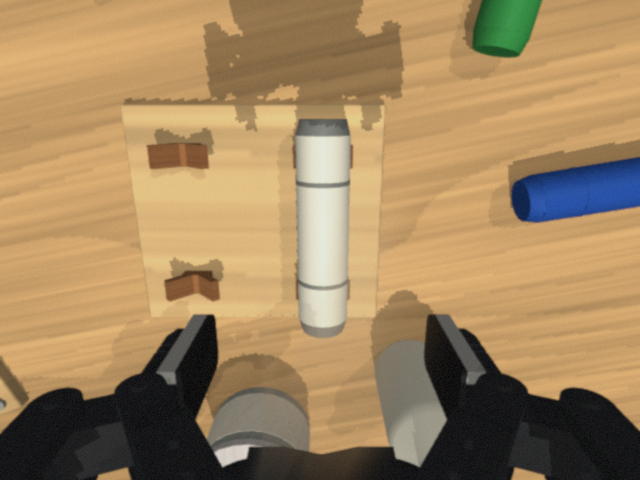

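```bash
python3 -m pendant '[{"x":0.0006,"y":-0.0005,"z":0.04,"twist":0},{"x":0.0006,"y":-0.0005,"z":0.08,"twist":0},{"x":0.0006,"y":-0.0005,"z":0.115,"twist":0},{"x":0.0006,"y":-0.0005,"z":0.133,"twist":0},{"x":0.0006,"y":-0.0005,"z":0.14,"twist":0},{"x":0.0006,"y":-0.0005,"z":0.14,"twist":0},{"x":0.0006,"y":-0.0005,"z":0.14,"twist":0}]' 0.8; python3 -m pendant '[{"x":0,"y":0,"z":0,"twist":0},{"x":0,"y":0,"z":0,"twist":0},{"x":0,"y":0,"z":0,"twist":0},{"x":0,"y":0,"z":0,"twist":0},{"x":0,"y":0,"z":0,"twist":0},{"x":0,"y":0,"z":0,"twist":0}]' -1 40;  python3 -m pendant '[{"x":0,"y":0,"z":-0.02,"twist":0},{"x":0,"y":0,"z":-0.04,"twist":0},{"x":0,"y":0,"z":-0.07,"twist":0},{"x":0,"y":0,"z":-0.11,"twist":0},{"x":0,"y":0,"z":-0.13,"twist":0},{"x":0,"y":0,"z":-0.13,"twist":0},{"x":0,"y":0,"z":-0.13,"twist":0},{"x":0,"y":0,"z":-0.13,"twist":0}]'; python3 -c "
from h import *
st()
s=state(); im=imaging.snapshot('wrist'); cv2.imwrite('pics/w7.png',im['pixels'])
for i in range(3): imaging.snapshot('top'); st()
go((.601,-.0526,.18),10.7)"
```

```text
clock: 10.92
eef_pos: [0.5134, 0.3446, 0.051]
eef_rot: [[0.198, 0.98, 0.001], [0.98, -0.198, 0.001], [0.001, 0.001, -1.0]]
wrist_force: [-0.4, 0.3, 0.6]
opening: 0.0767
clock: 11.42
eef_pos: [0.5132, 0.3439, 0.0512]
eef_rot: [[0.198, 0.98, 0.001], [0.98, -0.198, -0.001], [-0.001, 0.001, -1.0]]
wrist_force: [-3.5, -6.6, 16.0]
opening: 0.0348
clock: 12.08
eef_pos: [0.5126, 0.3442, 0.1796]
eef_rot: [[0.198, 0.98, -0.0], [0.98, -0.198, -0.001], [-0.001, 0.0, -1.0]]
wrist_force: [0.2, -0.1, -1.5]
opening: 0.0343
t 12.08 pos [0.5126 0.3442 0.1796] F [ 0.19 -0.14 -1.46] M [-0.007  0.045  0.037] open 0.0343 q [ -5.   29.9 -46.5 101.2  24.8  59.7  18. ]
t 12.18 pos [0.5123 0.3442 0.1789] F [-0.23  0.38 -0.91] M [ 0.035 -0.033  0.032] open 0.0342 q [ -5.1  30.  -46.4 101.2  24.8  59.7  18.1]
t 12.23 pos [0.5123 0.3442 0.1789] F [ 1.08 -0.49 -0.77] M [-0.036  0.016  0.003] open 0.0344 q [ -5.1  30.  -46.5 101.2  24.8  59.7  18.1]
t 12.28 pos [0.5123 0.3444 0.179 ] F [ 0.02  0.39 -0.59] M [-0.009 -0.016 -0.016] open 0.0344 q [ -5.1  30.  -46.5 101.2  24.8  59.7  18.1]
xyz [-0.3717  0.1653 -0.0009] twist 1.1854 a0 78.62
```

View pics/w7.png

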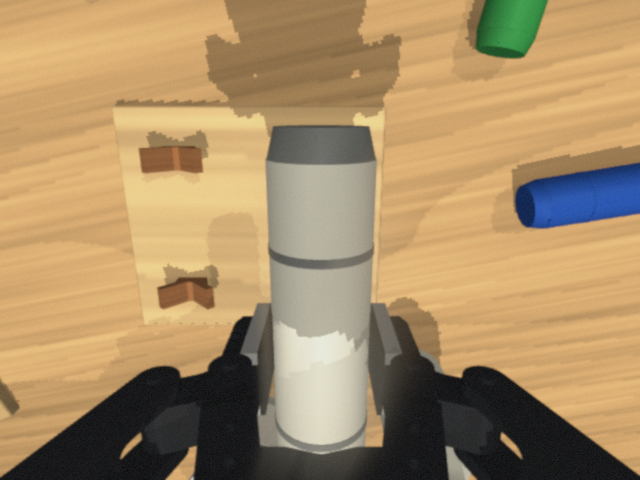

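The load is about 0.7 N against 3.3 N, so this is the light tube. I'll work out where it sits along the fingers.

```bash
python3 -c "
from h import *
im=imaging.snapshot('wrist'); I=(np.zeros(3),np.eye(3))
for y in(-.079,-.075,-.071): print(y,[proj(im,(0,y,z),I)[1].round(1) for z in(-.011,.005)])
for y in(-.039,-.035,-.031): print('band',y,proj(im,(0,y,-.013),I)[1].round(1))
p=im['pixels'];print([int(v) for v in p[115:140,321].sum(1)//3]);print([int(v) for v in p[235:275,321].sum(1)//3])
st()"
```

```text
-0.079 [np.float64(111.7), np.float64(112.0)]
-0.075 [np.float64(127.1), np.float64(125.6)]
-0.071 [np.float64(142.1), np.float64(138.8)]
band -0.039 253.8
band -0.035 266.4
band -0.031 278.8
[141, 143, 147, 148, 148, 145, 151, 150, 147, 132, 98, 76, 82, 98, 104, 105, 107, 106, 106, 105, 106, 104, 107, 106, 107]
[173, 173, 172, 174, 174, 173, 176, 173, 174, 175, 175, 174, 174, 174, 174, 175, 171, 170, 178, 173, 173, 174, 174, 170, 154, 117, 101, 101, 103, 98, 101, 103, 101, 110, 136, 164, 172, 169, 173, 173]
t 12.33 pos [0.5124 0.3445 0.1791] F [ 0.08  0.11 -0.16] M [ 0.038 -0.009 -0.046] open 0.0343 q [ -5.1  30.  -46.5 101.2  24.8  59.7  18.1]
```

```bash
python3 -m pendant '[{"x":-0.372,"y":0.165,"z":0,"twist":1.185},{"x":-0.372,"y":0.165,"z":0,"twist":1.185},{"x":-0.372,"y":0.165,"z":0,"twist":1.185},{"x":-0.372,"y":0.165,"z":0,"twist":1.185},{"x":-0.372,"y":0.165,"z":0,"twist":1.185},{"x":-0.372,"y":0.165,"z":0,"twist":1.185},{"x":-0.372,"y":0.165,"z":0,"twist":1.185},{"x":-0.372,"y":0.165,"z":0,"twist":1.185},{"x":-0.372,"y":0.165,"z":0,"twist":1.185},{"x":-0.372,"y":0.165,"z":0,"twist":1.185},{"x":-0.372,"y":0.165,"z":0,"twist":1.185},{"x":-0.372,"y":0.165,"z":0,"twist":1.185},{"x":-0.372,"y":0.165,"z":0,"twist":1.185},{"x":-0.372,"y":0.165,"z":0,"twist":1.185}]'; python3 -c "
from h import *
imaging.snapshot('top'); s=state(); im=imaging.snapshot('wrist'); cv2.imwrite('pics/w8.png',im['pixels']); Rt=(s['eef_pos'],s['eef_rot'])
ax=np.array([.1855,-.9826,0]); n=np.array([.9826,.1855,0]); m=np.array([.6167,-.1361,0])
for d in (-.175,-.1): print([proj(im,m+ax*d+n*l+[0,0,.012],Rt).round() for l in (-.045,0,.045)])
st()
go((.601,-.0526,.067),10.7)"
```

```text
clock: 13.5
eef_pos: [0.6007, -0.0511, 0.1797]
eef_rot: [[0.982, 0.188, -0.0], [0.188, -0.982, 0.001], [-0.0, -0.001, -1.0]]
wrist_force: [-0.5, 0.8, -1.4]
opening: 0.0348
[array([256.,  98.]), array([322.,  98.]), array([387.,  98.])]
[array([260., 206.]), array([321., 206.]), array([382., 206.])]
t 13.6 pos [ 0.6008 -0.0512  0.1799] F [-0.33  0.27 -1.35] M [0.027 0.021 0.032] open 0.0344 q [ 20.6  24.1 -27.8 103.8  13.4  55.3  -2. ]
xyz [-1.000e-04  1.400e-03  1.129e-01] twist 0.0025 a0 10.84
```

View pics/w8.png

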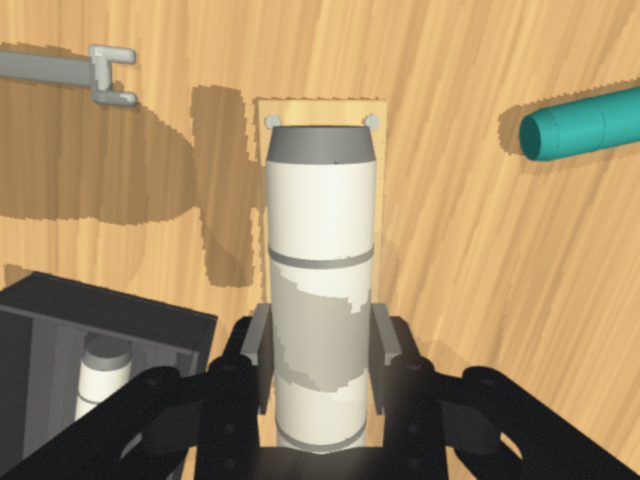

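The board edges (259 and 387 at row 100) match the prediction to about 1 px, so I'll lower gently.

```bash
python3 -m pendant '[{"x":0.0005,"y":0.001,"z":0.03,"twist":0.002},{"x":0.0005,"y":0.001,"z":0.06,"twist":0.002},{"x":0.0005,"y":0.001,"z":0.085,"twist":0.002},{"x":0.0005,"y":0.001,"z":0.1,"twist":0.002},{"x":0.0005,"y":0.001,"z":0.107,"twist":0.002},{"x":0.0005,"y":0.001,"z":0.109,"twist":0.002},{"x":0.0005,"y":0.001,"z":0.11,"twist":0.002},{"x":0.0005,"y":0.001,"z":0.11,"twist":0.002}]'; python3 -c "
from h import *
st()"; python3 -m pendant '[{"x":0,"y":0,"z":0.001,"twist":0},{"x":0,"y":0,"z":0.002,"twist":0},{"x":0,"y":0,"z":0.002,"twist":0}]';python3 -c "
from h import *
st(); go((.601,-.0526,.066),10.7)"
```

```text
clock: 14.27
eef_pos: [0.6022, -0.0532, 0.0709]
eef_rot: [[0.983, 0.184, 0.001], [0.184, -0.983, -0.0], [0.001, 0.0, -1.0]]
wrist_force: [0.5, -0.3, 0.1]
opening: 0.0344
t 14.27 pos [ 0.6022 -0.0532  0.0709] F [ 0.45 -0.27  0.06] M [ 0.058 -0.014 -0.021] open 0.0344 q [ 18.2  31.9 -24.9 107.8  18.6  44.2  -6.3]
clock: 14.52
eef_pos: [0.6019, -0.0536, 0.0684]
eef_rot: [[0.983, 0.184, 0.001], [0.184, -0.983, -0.0], [0.001, 0.0, -1.0]]
wrist_force: [0.2, -0.2, -0.8]
opening: 0.0344
t 14.52 pos [ 0.6019 -0.0536  0.0684] F [ 0.21 -0.15 -0.84] M [-0.041  0.023  0.017] open 0.0344 q [ 18.1  32.1 -24.8 107.8  18.7  44.   -6.4]
xyz [-0.0007 -0.0011  0.0024] twist -0.0019 a0 10.59
```

```bash
python3 -m pendant '[{"x":-0.0005,"y":-0.001,"z":0.001,"twist":0},{"x":-0.0005,"y":-0.001,"z":0.002,"twist":0},{"x":-0.0005,"y":-0.001,"z":0.002,"twist":0}]';python3 -c "
from h import *
st()"
```

```text
clock: 14.77
eef_pos: [0.6018, -0.0524, 0.0665]
eef_rot: [[0.983, 0.184, 0.002], [0.184, -0.983, 0.0], [0.002, 0.0, -1.0]]
wrist_force: [1.9, 0.9, 2.8]
opening: 0.0346
t 14.77 pos [ 0.6018 -0.0524  0.0665] F [1.93 0.89 2.79] M [-0.017 -0.587  0.009] open 0.0346 q [ 18.   32.2 -24.7 108.   18.8  43.7  -6.6]
```

It is touching the saddles. I'll release and rise.

```bash
python3 -m pendant '[{"x":0,"y":0,"z":0,"twist":0},{"x":0,"y":0,"z":0,"twist":0},{"x":0,"y":0,"z":0,"twist":0},{"x":0,"y":0,"z":0,"twist":0}]' 0.3; python3 -m pendant '[{"x":0,"y":0,"z":-0.02,"twist":0},{"x":0,"y":0,"z":-0.05,"twist":0},{"x":0,"y":0,"z":-0.09,"twist":0},{"x":0,"y":-0.02,"z":-0.12,"twist":0},{"x":0,"y":-0.05,"z":-0.14,"twist":0},{"x":0,"y":-0.05,"z":-0.14,"twist":0},{"x":0,"y":-0.05,"z":-0.14,"twist":0}]'; python3 -c "
from h import *
s=state(); im=imaging.snapshot('wrist'); cv2.imwrite('pics/w9.png',im['pixels']); Rt=(s['eef_pos'],s['eef_rot'])
ax=np.array([.1855,-.9826,0]); n=np.array([.9826,.1855,0]); m=np.array([.6167,-.1361,0])
for d,z in ((-.16,.06),(-.12,.078),(-.05,.078),(-.01,.06),(0,.06)): print(d,proj(im,m+ax*d+[0,0,z],Rt).round())
st()
t=imaging.snapshot('top'); cv2.imwrite('pics/t3.png',cv2.resize(t['pixels'][180:320,345:530],None,fx=4,fy=4,interpolation=cv2.INTER_CUBIC))"
```

```text
clock: 15.1
eef_pos: [0.6008, -0.0526, 0.0658]
eef_rot: [[0.983, 0.184, -0.0], [0.184, -0.983, 0.0], [-0.0, -0.0, -1.0]]
wrist_force: [-0.2, -0.0, -0.9]
opening: 0.056
clock: 15.68
eef_pos: [0.5921, -0.0018, 0.2074]
eef_rot: [[0.982, 0.187, 0.003], [0.187, -0.982, 0.0], [0.003, 0.0, -1.0]]
wrist_force: [-0.4, -1.1, -0.5]
opening: 0.0555
-0.16 [320. 198.]
-0.12 [320. 262.]
-0.05 [320. 353.]
-0.01 [320. 384.]
0 [320. 395.]
t 15.73 pos [ 0.5917 -0.0033  0.2061] F [ 0.36 -0.96 -1.11] M [ 0.007 -0.038  0.008] open 0.0557 q [ 17.5  21.6 -29.3 104.   12.3  57.6  -6.1]
```

View pics/w9.png

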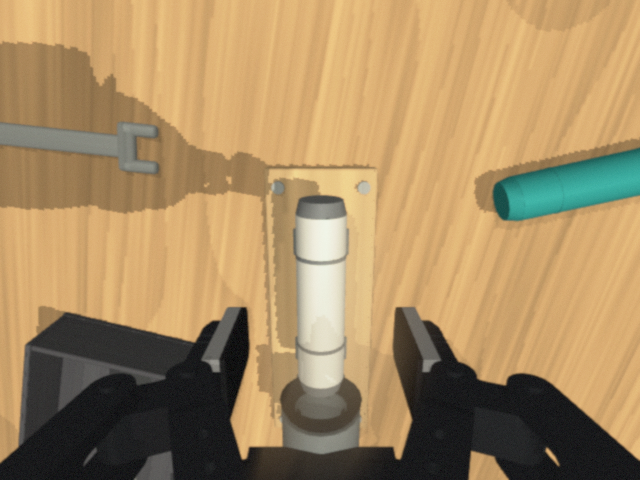

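The released tube lies in the saddles at column 321. Its rear end is near row 200 (predicted 198) and it points at the mouth. Next I'll shut the fingers, go behind it and down.

```bash
python3 -c "
from h import *
go((.5815,.0506,.073),10.7)"
```

```text
xyz [ 0.0004 -0.0556  0.1323] twist -0.002 a0 10.59
```

```bash
python3 -m pendant '[{"x":0,"y":-0.03,"z":0,"twist":0},{"x":0,"y":-0.055,"z":0,"twist":0},{"x":0,"y":-0.055,"z":0.02,"twist":0},{"x":0,"y":-0.055,"z":0.05,"twist":0},{"x":0,"y":-0.055,"z":0.08,"twist":0},{"x":0,"y":-0.055,"z":0.11,"twist":0},{"x":0,"y":-0.055,"z":0.127,"twist":0},{"x":0,"y":-0.055,"z":0.132,"twist":0},{"x":0,"y":-0.055,"z":0.132,"twist":0},{"x":0,"y":-0.055,"z":0.132,"twist":0}]' -1 40; python3 -c "
from h import *
st(); im=imaging.snapshot('wrist'); cv2.imwrite('pics/w10.png',im['pixels'])
go((.5815,.0506,.073),10.7)"
```

```text
clock: 16.62
eef_pos: [0.5819, 0.0503, 0.0741]
eef_rot: [[0.983, 0.183, -0.0], [0.183, -0.983, 0.0], [-0.0, -0.0, -1.0]]
wrist_force: [0.4, -0.1, 0.8]
opening: -0.0003
t 16.62 pos [0.5819 0.0503 0.0741] F [ 0.39 -0.11  0.85] M [-0.01  -0.002 -0.018] open -0.0003 q [  9.9  30.5 -27.  110.2  19.4  43.7 -17.5]
xyz [-0.0007 -0.0003  0.0018] twist -0.0022 a0 10.58
```

View pics/w10.png

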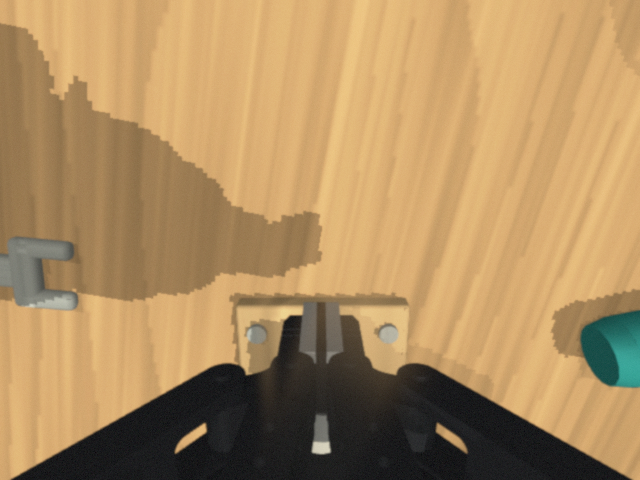

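```bash
python3 -m pendant '[{"x":-0.0005,"y":0.006,"z":0.001,"twist":0},{"x":-0.0005,"y":0.012,"z":0.001,"twist":0},{"x":-0.0005,"y":0.017,"z":0.001,"twist":0},{"x":-0.0005,"y":0.021,"z":0.001,"twist":0},{"x":-0.0005,"y":0.025,"z":0.001,"twist":0},{"x":-0.0005,"y":0.029,"z":0.001,"twist":0},{"x":-0.0005,"y":0.033,"z":0.001,"twist":0},{"x":-0.0005,"y":0.036,"z":0.001,"twist":0}]'; python3 -c "
from h import *
st();im=imaging.snapshot('top'); cv2.imwrite('pics/t4.png',cv2.resize(im['pixels'][180:250,345:465],None,fx=5,fy=5,interpolation=cv2.INTER_CUBIC))"
```

```text
clock: 17.33
eef_pos: [0.5879, 0.0147, 0.073]
eef_rot: [[0.983, 0.184, 0.0], [0.184, -0.983, 0.0], [0.0, -0.0, -1.0]]
wrist_force: [-0.2, 0.8, 1.8]
opening: -0.0003
t 17.33 pos [0.5879 0.0147 0.073 ] F [-0.22  0.84  1.78] M [ 0.234 -0.007  0.031] open -0.0003 q [ 13.1  30.9 -26.6 109.8  19.4  43.8 -13.8]
```

View pics/t4.png

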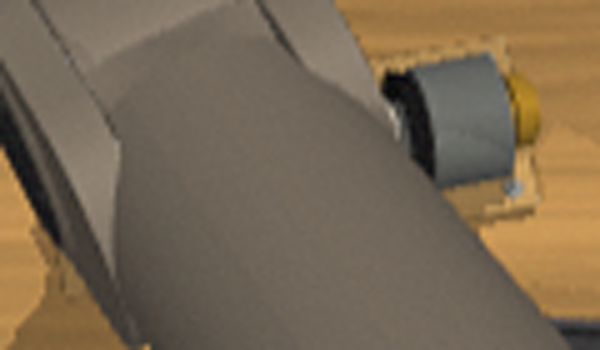

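```bash
python3 -m pendant '[{"x":0,"y":0.003,"z":0,"twist":0},{"x":0,"y":0.006,"z":0,"twist":0},{"x":0,"y":0.009,"z":0,"twist":0},{"x":0,"y":0.012,"z":0,"twist":0}]'; python3 -c "
from h import *
st()"; python3 -m pendant '[{"x":0,"y":0.003,"z":0,"twist":0},{"x":0,"y":0.006,"z":0,"twist":0},{"x":0,"y":0.009,"z":0,"twist":0}]'; python3 -c "
from h import *
st(); s=imaging.snapshot('scene')['pixels']
cv2.imwrite('pics/s2.png',cv2.resize(s[250:390,170:330],None,fx=4,fy=4,interpolation=cv2.INTER_CUBIC))"
```

```text
clock: 17.72
eef_pos: [0.59, 0.0031, 0.0729]
eef_rot: [[0.983, 0.184, -0.0], [0.184, -0.983, 0.0], [-0.0, -0.0, -1.0]]
wrist_force: [-0.1, 0.8, 0.2]
opening: -0.0002
t 17.72 pos [0.59   0.0031 0.0729] F [-0.12  0.81  0.15] M [0.117 0.032 0.009] open -0.0002 q [ 14.2  31.  -26.5 109.5  19.4  43.9 -12.6]
clock: 17.97
eef_pos: [0.5914, -0.0038, 0.0729]
eef_rot: [[0.983, 0.185, -0.0], [0.185, -0.983, 0.002], [0.0, -0.002, -1.0]]
wrist_force: [-2.4, 12.7, 0.6]
opening: 0.0003
t 17.97 pos [ 0.5914 -0.0038  0.0729] F [-2.4  12.66  0.6 ] M [ 2.652  0.493 -0.003] open 0.0003 q [ 14.9  31.1 -26.6 109.3  19.3  44.  -11.7]
```

View pics/s2.png

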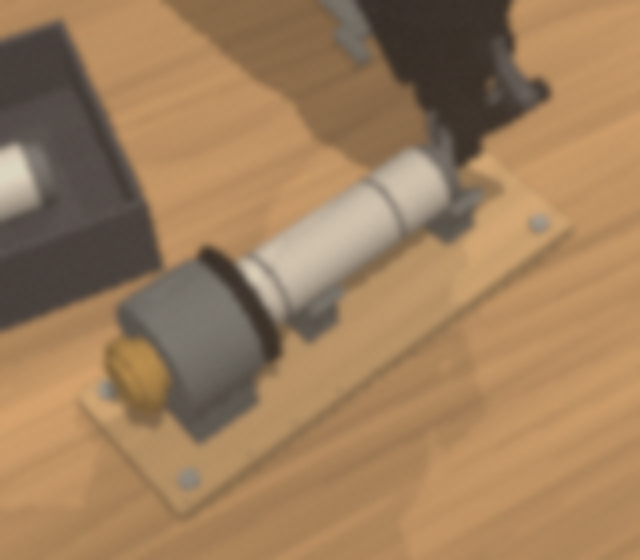

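The tube is at the seal with 12.7 N of resistance and square in the bore. I'll keep pushing in small steps.

```bash
python3 -m pendant '[{"x":0,"y":0.002,"z":0,"twist":0},{"x":0,"y":0.004,"z":0,"twist":0},{"x":0,"y":0.006,"z":0,"twist":0}]'; python3 -c "
from h import *
st()"; python3 -m pendant '[{"x":0,"y":0.002,"z":0,"twist":0},{"x":0,"y":0.004,"z":0,"twist":0}]'; python3 -c "
from h import *
st();s=state(); print((s['eef_pos'][:2]-[.6167,-.1361])@[.1855,-.9826])"
```

```text
clock: 18.27
eef_pos: [0.5926, -0.0103, 0.0729]
eef_rot: [[0.983, 0.185, -0.0], [0.185, -0.983, 0.001], [0.0, -0.001, -1.0]]
wrist_force: [-2.0, 7.6, 0.0]
opening: 0.0004
t 18.27 pos [ 0.5926 -0.0103  0.0729] F [-2.01  7.56  0.02] M [1.477 0.279 0.01 ] open 0.0004 q [ 15.4  31.2 -26.5 109.2  19.3  44.  -11.1]
clock: 18.43
eef_pos: [0.5934, -0.0142, 0.0729]
eef_rot: [[0.983, 0.185, -0.0], [0.185, -0.983, 0.001], [0.0, -0.001, -1.0]]
wrist_force: [-1.4, 8.0, 0.8]
opening: 0.0001
t 18.43 pos [ 0.5934 -0.0142  0.0729] F [-1.38  8.05  0.75] M [ 1.536  0.261 -0.036] open 0.0001 q [ 15.8  31.2 -26.5 109.   19.3  44.1 -10.7]
-0.12407919483910058
```

```bash
python3 -m pendant '[{"x":0,"y":0.001,"z":0,"twist":0},{"x":0,"y":0.002,"z":0,"twist":0}]'; python3 -m pendant '[{"x":0,"y":0.001,"z":0,"twist":0},{"x":0,"y":0.001,"z":0,"twist":0}]'; python3 -c "
from h import *
st();s=state(); print((s['eef_pos'][:2]-[.6167,-.1361])@[.1855,-.9826])"
```

```text
clock: 18.6
eef_pos: [0.5937, -0.0164, 0.0729]
eef_rot: [[0.983, 0.185, -0.0], [0.185, -0.983, 0.001], [0.0, -0.001, -1.0]]
wrist_force: [-1.5, 6.4, 0.5]
opening: -0.0003
clock: 18.77
eef_pos: [0.594, -0.0174, 0.0729]
eef_rot: [[0.983, 0.185, -0.0], [0.185, -0.983, 0.001], [0.0, -0.001, -1.0]]
wrist_force: [-1.6, 6.3, 0.4]
opening: -0.0002
t 18.77 pos [ 0.594  -0.0174  0.0729] F [-1.63  6.26  0.41] M [ 1.262  0.264 -0.015] open -0.0002 q [ 16.1  31.3 -26.4 109.   19.3  44.1 -10.4]
-0.12085903670313201
```

```bash
python3 -m pendant '[{"x":0,"y":0.001,"z":0,"twist":0},{"x":0,"y":0.001,"z":0,"twist":0}]'; python3 -m pendant '[{"x":0,"y":0.001,"z":0,"twist":0},{"x":0,"y":0.001,"z":0,"twist":0}]'; python3 -c "
from h import *
st();s=state(); print((s['eef_pos'][:2]-[.6167,-.1361])@[.1855,-.9826])
s=imaging.snapshot('scene')['pixels']
cv2.imwrite('pics/s3.png',cv2.resize(s[250:390,170:330],None,fx=4,fy=4,interpolation=cv2.INTER_CUBIC))"
```

```text
clock: 18.93
eef_pos: [0.594, -0.0174, 0.0729]
eef_rot: [[0.983, 0.185, -0.0], [0.185, -0.983, 0.002], [0.0, -0.002, -1.0]]
wrist_force: [-2.3, 9.3, 1.5]
opening: 0.0003
clock: 19.1
eef_pos: [0.5941, -0.0175, 0.0729]
eef_rot: [[0.983, 0.186, -0.0], [0.186, -0.983, 0.003], [0.0, -0.003, -1.0]]
wrist_force: [-3.6, 14.1, 0.8]
opening: 0.0002
t 19.1 pos [ 0.5941 -0.0175  0.0729] F [-3.57 14.08  0.77] M [ 3.027  0.741 -0.012] open 0.0002 q [ 16.2  31.3 -26.5 108.9  19.2  44.1 -10.2]
-0.12074362303564902
```

View pics/s3.png

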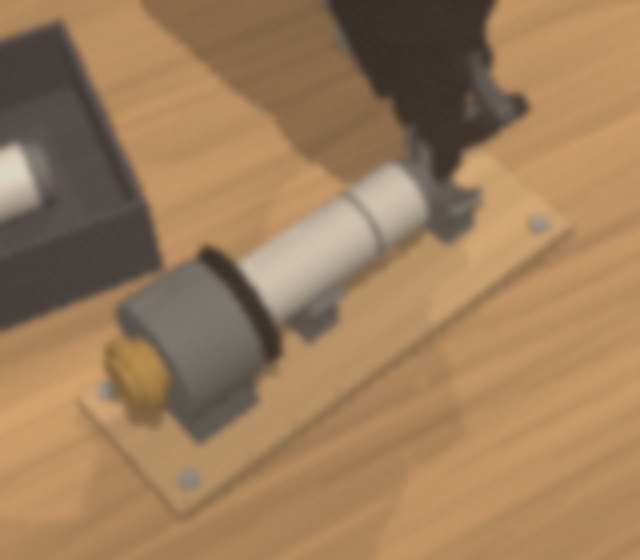

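The tool has stalled at d = -0.1207 (expected -0.121), the force is rising and the front band is level with the mouth, so it looks bottomed. One firmer push to confirm, then back off.

```bash
python3 -m pendant '[{"x":0,"y":0.001,"z":0,"twist":0},{"x":0,"y":0.002,"z":0,"twist":0},{"x":0,"y":0.002,"z":0,"twist":0}]'; python3 -c "
from h import *
st();s=state(); print((s['eef_pos'][:2]-[.6167,-.1361])@[.1855,-.9826])"
python3 -m pendant '[{"x":0,"y":-0.015,"z":0,"twist":0},{"x":0,"y":-0.04,"z":0,"twist":0},{"x":0,"y":-0.06,"z":-0.03,"twist":0},{"x":0,"y":-0.06,"z":-0.07,"twist":0},{"x":0,"y":-0.06,"z":-0.11,"twist":0},{"x":0,"y":-0.05,"z":-0.15,"twist":0},{"x":0,"y":-0.01,"z":-0.15,"twist":0},{"x":0,"y":0.02,"z":-0.15,"twist":0},{"x":0,"y":0.02,"z":-0.15,"twist":0},{"x":0,"y":0.02,"z":-0.15,"twist":0}]'; python3 -c "
from h import *
s=state(); im=imaging.snapshot('wrist'); cv2.imwrite('pics/w11.png',im['pixels']); Rt=(s['eef_pos'],s['eef_rot'])
ax=np.array([.1855,-.9826,0]); m=np.array([.6167,-.1361,0])
for d,z in ((-.11,.06),(-.07,.078),(0,.078),(0,.0935)): print(d,proj(im,m+ax*d+[0,0,z],Rt).round())
s=imaging.snapshot('scene'); cv2.imwrite('pics/s4.png',s['pixels'])
print([proj(s,m+ax*d+[0,0,.06]).round() for d in(-.11,-.07,0)]); st()"
```

```text
clock: 19.4
eef_pos: [0.5942, -0.0176, 0.0729]
eef_rot: [[0.982, 0.187, -0.001], [0.187, -0.982, 0.005], [0.0, -0.005, -1.0]]
wrist_force: [-5.6, 22.9, 2.5]
opening: 0.0001
t 19.4 pos [ 0.5942 -0.0176  0.0729] F [-5.55 22.9   2.55] M [ 4.945  1.119 -0.027] open 0.0001 q [ 16.3  31.4 -26.6 108.9  19.1  44.2 -10. ]
-0.12058203525386835
clock: 20.23
eef_pos: [0.5985, -0.0444, 0.2229]
eef_rot: [[0.984, 0.18, -0.0], [0.18, -0.984, -0.001], [-0.0, 0.001, -1.0]]
wrist_force: [-0.3, 0.9, -0.0]
opening: 0.0001
-0.11 [323. 203.]
-0.07 [323. 264.]
0 [323. 349.]
0 [323. 361.]
[array([274., 295.]), array([258., 306.]), array([229., 326.])]
t 20.33 pos [ 0.5983 -0.0415  0.2228] F [0.94 0.19 0.49] M [ 0.049 -0.02  -0.08 ] open -0.0 q [ 20.9  21.3 -29.1 102.   11.8  59.7  -1.8]
```

View pics/w11.png

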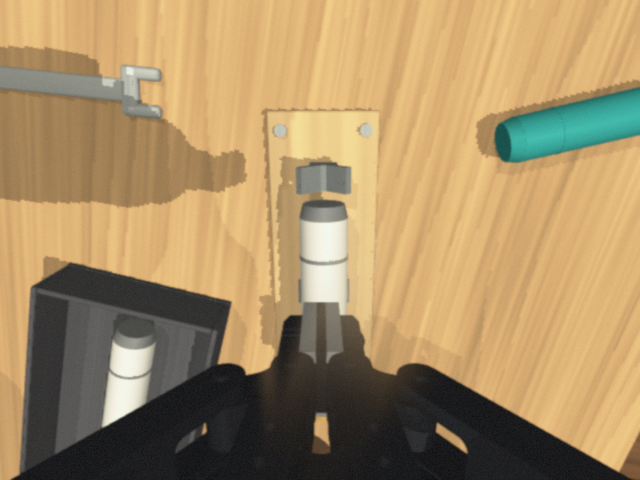

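View pics/s4.png

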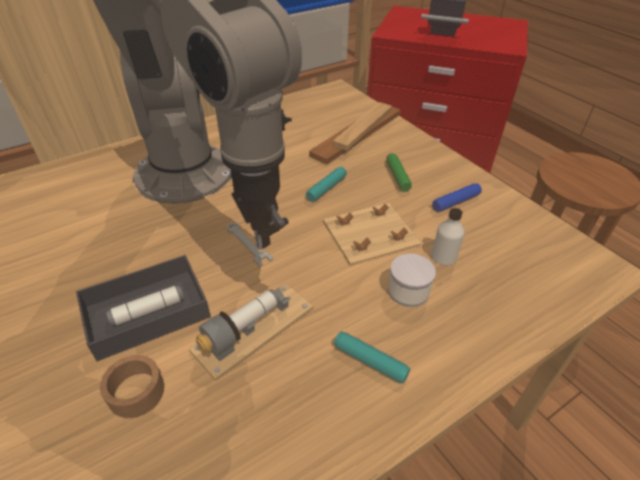

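The wrist view shows the tube's rear end near row 204 (203 predicted for home) and its band at row 262 (264 predicted). In the scene view the heavy tube is flat in the tray, the rack is empty, and the bystanders look unmoved.

```bash
python3 -c "
from bench import job
from h import st
st(); print(job.close_job())"
```

```text
t 20.33 pos [ 0.5983 -0.0415  0.2228] F [0.94 0.19 0.49] M [ 0.049 -0.02  -0.08 ] open -0.0 q [ 20.9  21.3 -29.1 102.   11.8  59.7  -1.8]
the job is handed in; nothing more can be done
None
```

The job is done and handed in at 20.3 s of the 72 s allowed; the hand-in gave no verdict.

- **Heavy tube:** The tube nearer the holder pulled about 3.3 N when lifted, so I took it as the solid one. It lies flat in the middle of the scrap tray and never went near the collet.
- **Light tube:** The other tube pulled about 0.7 N on average; the readings were noisy, from 0.2 to 1.5 N. I laid it in the saddles, let go, and pushed it with shut fingers. The seal resisted with about 13 N, then it slid at about 8 N. It stopped at the expected home position, and the force rose to about 24 N with no further movement.
- **Last checks:** After I backed off, the wrist camera put the tube's rear end and band within about 2 pixels of where they should be at home. The scene view showed the spanner, tin, tape roll, bottle and coloured look-alikes apparently unmoved, with the gripper clear of everything. No check failed. The one disagreement was early on, when the scene and top views differed by about 5 mm on the holder's position; the wrist view agreed with the top view, so I used that.

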